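# Load the pad printer's infeed lane

## Task

Slide the four aluminium pieces along the bench into the infeed lane between the guide rails: the setup piece with the stem first, then the three plain blanks in any order, and push the file fully home under the guard, with the setup piece against the stop and every piece touching the next. Keep the pieces upright and do not lift them off the bench; steer round the jar, the ink cup and the dish and leave those where they are.

Things in the scene. Friction and masses are not known exactly. Their poses are not given: they have to be found in the camera images.
- lane: Infeed lane fixed to the bench: two aluminium guide rails 10 mm tall, 8 mm thick, 39 mm apart inside, with no floor (pieces stand on the bench, z = 0). Origin on the bench midway between the rails where they start to run parallel; x points down the lane, y left, z up. Flared lead-ins reach from x = -41 to 0 mm, 75 mm wide outside. Four closed-up pieces stand at x = 172, 136, 100, 64 mm.
- lane_stop (a point): Foot of the face of the 35 mm tall steel stop block that closes the lane, on the bench midway between the rails, 190 mm along the lane from its origin; axes as the lane's. A white column 60 mm wide and 167 mm tall stands behind it.
- guard_edge (a point): Middle of the lower edge (steel strip) of the clear guard's upright front pane, 51 mm along the lane and 78 mm above the bench; axes as the lane's. The pane is 74 mm wide, 6 mm thick, up to 169 mm high; a clear roof runs back from its top to the column. The last piece ends under it: an upright gripper meets the pane first, one tilted 25 to 45 degrees with its tips down the lane reaches under.
- setup_piece: The setup piece: a round plain-aluminium blank of the same 36 mm diameter and 50 mm body height, standing upright on the bench, but with a thin stem (16 mm in diameter, 16 mm tall) on the middle of its top, 66 mm in all. Origin: centre of its underside; z up.
- blank1: A round turned plain-aluminium blank standing upright on the bench, 36 mm in diameter and 50 mm tall, flat top with a small dark disc. Origin: centre of its underside; z up.
- blank2: A round turned plain-aluminium blank standing upright on the bench, 36 mm in diameter and 50 mm tall, flat top with a small dark disc. Origin: centre of its underside; z up.
- blank3: A round turned plain-aluminium blank standing upright on the bench, 36 mm in diameter and 50 mm tall, flat top with a small dark disc. Origin: centre of its underside; z up.
- ink_jar: Bystander: a white plastic jar with a black cap, 46 mm in diameter and 46 mm tall, standing loose on the bench. Origin: centre of its underside.
- ink_cup: Bystander: a steel ink cup, 50 mm in diameter and 22 mm tall with a 38 mm dark step on top, 34 mm in all, loose on the bench. Origin: centre of its underside.
- dish: Bystander: a small white parts dish, 52 mm in diameter and 18 mm tall, loose on the bench. Origin: centre of its underside.

How it is judged:
At the end, for the whole second after the job is handed in: All four pieces stand upright and at rest between the rails (centred within 7 mm, leaning under 6 degrees): the setup piece foremost, within 8 mm of touching the stop (lane x over 164 mm), the blanks in file behind it, the last within 9 mm of closed up (lane x over 55 mm) (x of setup_piece in the frame of lane between 0.164 and 0.182 m and y of setup_piece in the frame of lane between -0.007 and 0.007 m and angle between each of setup_piece, blank1, blank2, blank3's own z axis and vertical below 0.1 rad and height (world z) of each of setup_piece, blank1, blank2, blank3 below 0.005 m and linear speed of each of setup_piece, blank1, blank2, blank3 below 0.02 m/s and x of blank1 in the frame of lane between 0.055 and 0.182 m and y of blank1 in the frame of lane between -0.007 and 0.007 m and x of blank2 in the frame of lane between 0.055 and 0.182 m and y of blank2 in the frame of lane between -0.007 and 0.007 m and x of blank3 in the frame of lane between 0.055 and 0.182 m and y of blank3 in the frame of lane between -0.007 and 0.007 m).
It fails at once if a piece is lifted more than 20 mm off the bench (height (world z) of any of setup_piece, blank1, blank2, blank3 above 0.02 m).
It fails at once if a piece is tipped over (leaning more than 35 degrees) (angle between any of setup_piece, blank1, blank2, blank3's own z axis and vertical above 0.61 rad).
It fails at once if the jar, ink cup or dish is moved more than 20 mm (distance of any of ink_jar, ink_cup, dish from where it was at the start of the episode above 0.02 m).
It also fails if it takes over 72 s, if anything falls off the work surface, if the arm or the gripper's body presses on something with over 40 N, if the wrist force passes 120 N, or if a joint passes its speed limit or range.

## Robot

A 6-joint arm with a two-finger parallel gripper is mounted at the origin on the work surface. World frame = base frame: x ahead of the robot, y to its left, z up, the work surface at z = 0. Lengths are in m, angles in rad, forces in N, time in s.
With the tool pointing down it reaches from about 0.375 to 0.975 m from the base axis. Payload 3.8 kg.
Tool frame: the origin (TCP) lies between the finger pads; the fingertips stand 22 mm ahead of it and the grasp point (between the pads) lies 3 mm ahead of it (bot.finger_overhang is the distance from the TCP to the fingertips, in m); x points along the fingers, y is the direction in which the jaws open and shut, and the axes are right-handed (so a half turn about x gives the same grasp; the last joint's range is limited). The gripper opens to 85 mm and grips with 20 to 120 N. Pads are 22 mm wide; open, the fingers measure 114 mm over their backs; the gripper's body (76 mm by 85 mm) begins 54 mm behind the grasp point. The pads swing forward as they close: fully open they stand 13 mm farther back than shut.
Start: joints at [-1.175, 0.264, 1.604, -0, 1.274, -0.037], TCP at [0.283, -0.613, 0.253] pointing down, gripper open.
Joint ranges: [-2.63, 2.63], [-0.94, 2.18], [0.31, 2.57], [-1.31, 4.45], [0, 2.66], [-2.55, 2.55]. Speed limits (rad/s): [2.57, 2.57, 3.14, 3.14, 3.14, 3.14].

## Interface

Orientations are given as a rotation vector (axis times angle).
In Python, from workcell import bot gives the robot as it stands. The module is installed in compiled form; this text tells all that it offers.
- The arm moves only by the tool arm_command, never from a script. Its argument "series" is a list that holds one entry, the list of rows, each a list of 7 numbers: the turn, a rotation vector about the tool's x, y, z in rad, then the shift along the tool's x, y, z in cm, then the opening, from 0 (shut) to 1 (fully open). In form: [[[rx, ry, rz, x, y, z, grip], ...]]. A call has 1 to 10 rows; each row shifts and turns the pose as measured when the row begins, along the tool's axes as they then stand; what a row does not reach is not made up. A row lasts 1/10 s, in which the tool goes at most 50 mm and 8.59 degrees, less where a joint would pass 70% of its speed; a pose out of reach is approached as far as the arm can. A call is refused whole if a number of a shift passes 5 or a number of a turn 0.15, either way. A call with a gripper value outside its range is refused whole. The fingers move at their own pace and stop on an object; "newtons" is the grip in N (left out, the last holds). Time passes only in rows, so rows that do not move let the fingers close. It gives the time, the measured TCP pose, the force and the opening at its end, in the units of the state.
- bot.read_state(): the state, without advancing time (a new reading comes with each control period).
- bot.read_camera(name): name is "side" or "top" or "wrist"; returns (picture, depth): 384x512x3 uint8, blue, green, red; 384x512 float32, m along the optical axis (not along the pixel's ray), 0 where there is no reading.
- bot.camera_info(name): a dict with "K" (3x3 intrinsics, pixels), "dist_coeffs" ([k1, k2, p1, p2, k3] as OpenCV has them; the pictures are not rectified), "extrinsics" (4x4, takes a point from camera to world coordinates). Camera axes: x right, y down, z forward; pixel columns grow to the right and rows downward; lengths in m; the calibration is good to about 2 mm. A picture is of the moment at which its call begins: read the wrist's pose just before it. camera_info takes no time and is no camera call; for the wrist camera it gives the pose at the moment of the call.
- bot.finish_job(): hands the job in, once; it reports no verdict.
The state is a dict: "time": time; "q": joint angles; "joint_vel": joint speeds; "joint_torque": joint torques, N m; "tool_pos": TCP position; "tcp_rot": TCP orientation; "wrist_force": force on the tool from outside, world axes, zero at the start; "torque": the same for the moment, N m; "width": opening from 0.0 (shut) to 1.0 (fully open).
Only numpy, scipy, OpenCV 4.12 (cv2) and the standard library are available. Lean on these libraries where they do the work, as an engineer would, in place of code of your own. Each camera call takes 0.05 s, during which the arm holds its last target.

## Working session

There is one attempt and no reset: what is moved stays moved. The work goes in short steps, Python scripts to look and compute and a tool call to move; the robot and the scene stay as the last step left them, time stands still between calls to the robot, and variables do not carry over. Pictures are saved under pics/ and viewed, and the job is handed in when it is done.

Besides the shell and the picture viewer there is one more tool, called by a JSON object that holds its "op" and its "data". arm_command: Moves the arm, as the interface text tells. Its arguments: {"type":"object","properties":{"series":{"type":"array"},"newtons":{"type":"number"}},"required":["series"]}

```bash
mkdir -p pics; python3 - <<'E'
from workcell import bot
import cv2,numpy as np
s=bot.read_state();print(s)
for n in("top","side"):
    p,d=bot.read_camera(n);cv2.imwrite(f"pics/{n}0.png",p);np.savez(f"{n}0.npz",p=p,d=d)
    i=bot.camera_info(n);print(n,i)
E
```

```text
{'time': 0.0, 'q': array([-1.17489895e+00,  2.64755962e-01,  1.60538854e+00, -3.64996198e-05,
        1.27370083e+00, -3.69387081e-02]), 'joint_vel': array([ 1.60651362e-03, -2.44827916e-04, -9.67142136e-06, -3.19800112e-04,
       -1.83428931e-03,  2.37347158e-03]), 'joint_torque': array([-4.58919185e-04, -5.15118992e+01, -3.67311072e+01, -2.17693441e-04,
        1.29713723e-02, -2.36125786e-06]), 'tool_pos': array([ 0.28282488, -0.61213114,  0.25195223]), 'tcp_rot': array([ 1.9824792 ,  0.43822284, -1.98336536]), 'wrist_force': array([-0.08154502, -0.57402001, -0.27192761]), 'torque': array([-0.01648357, -0.04864989, -0.01119823]), 'width': 1.0011611404467693}
top {'K': array([[480.54261547,   0.        , 255.06426928],
       [  0.        , 480.54261547, 194.03320896],
       [  0.        ,   0.        ,   1.        ]]), 'dist_coeffs': array([0.06944291, 0.        , 0.        , 0.        , 0.        ]), 'extrinsics': array([[ 0.02769247, -0.98208765,  0.18637856,  0.29135487],
       [-0.99959816, -0.02607719,  0.01111317,  0.04641461],
       [-0.00605388, -0.18661141, -0.98241515,  1.28426786],
       [ 0.        ,  0.        ,  0.        ,  1.        ]])}
side {'K': array([[347.52151182,   0.        , 255.0812338 ],
       [  0.        , 347.52151182, 195.68666658],
       [  0.        ,   0.        ,   1.        ]]), 'dist_coeffs': array([0.01035704, 0.        , 0.        , 0.        , 0.        ]), 'extrinsics': array([[ 0.98441138, -0.12741139,  0.12124589,  0.42077448],
       [-0.1758596 , -0.72386225,  0.66715578, -0.45583945],
       [ 0.00276208, -0.678078  , -0.73498476,  0.6665219 ],
       [ 0.        ,  0.        ,  0.        ,  1.        ]])}
```

View pics/top0.png

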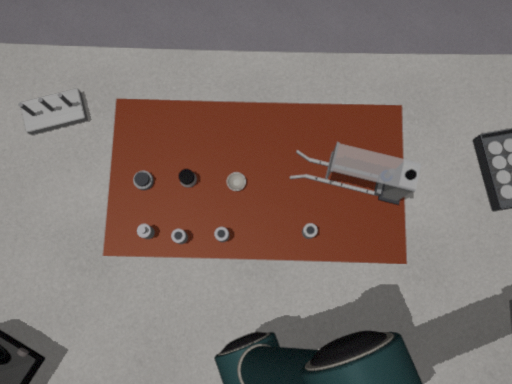

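View pics/side0.png

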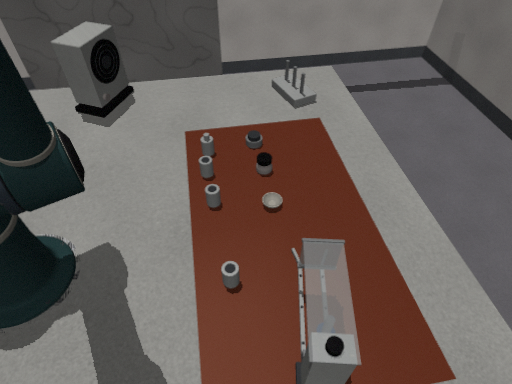

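Top view: the setup piece is at (146,231) and the blanks at (179,236), (222,234) and (310,230). The cup is at (143,180), the jar at (188,178) and the dish at (236,182). The lane mouth is near (295,165), running right to the column at (410,175).

```bash
cat > h.py <<'E'
import numpy as np,cv2
from workcell import bot
def ray(n,uv,z,info=None):
    i=info or bot.camera_info(n);T=i["extrinsics"]
    x=cv2.undistortPoints(np.array(uv,float).reshape(-1,1,2),i["K"],i["dist_coeffs"])[:,0]
    d=np.c_[x,np.ones(len(x))]@T[:3,:3].T;o=T[:3,3]
    return o+d*((z-o[2])/d[:,2])[:,None]
def proj(n,P,info=None):
    i=info or bot.camera_info(n);T=np.linalg.inv(i["extrinsics"])
    return cv2.projectPoints(np.array(P,float).reshape(-1,1,3),cv2.Rodrigues(T[:3,:3])[0],T[:3,3],i["K"],i["dist_coeffs"])[0][:,0]
E
python3 - <<'E'
import numpy as np,cv2
t=np.load('top0.npz')['p'];s=np.load('side0.npz')['p']
cv2.imwrite('pics/tA.png',cv2.resize(t[150:260,120:260],None,fx=5.7,fy=5.4,interpolation=cv2.INTER_CUBIC))
cv2.imwrite('pics/tB.png',cv2.resize(t[135:215,280:420],None,fx=5.7,fy=5.7,interpolation=cv2.INTER_CUBIC))
E
```

```text
(no output)
```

View pics/tB.png

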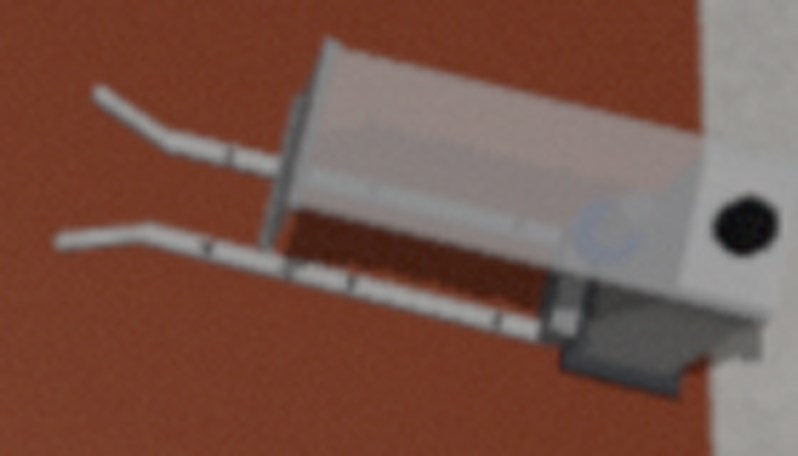

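View pics/tA.png

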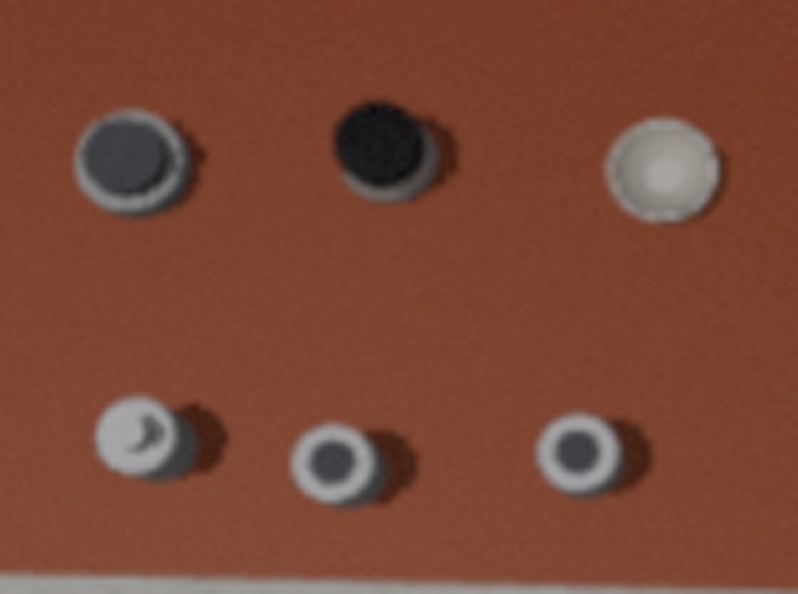

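```bash
python3 - <<'E'
from h import *
A=lambda U:(np.array(U)+.5)/[5.7,5.4]-.5+[120,150]
B=lambda U:(np.array(U)+.5)/5.7-.5+[280,135]
print('setup,b1,b2 top',ray('top',A([[137,436],[335,463],[578,453]]),.05).round(4))
print('cup',ray('top',A([[132,162]]),.022).round(4),'jar',ray('top',A([[380,144]]),.046).round(4),'dish',ray('top',A([[663,170]]),.018).round(4))
R=ray('top',B([[165,137],[148,232],[98,92],[58,242],[540,328],[270,164],[265,260]]),.01);print(R.round(4))
t=np.load('top0.npz')['p']
cv2.imwrite('pics/tC.png',cv2.resize(t[210:250,290:330],None,fx=12,fy=12,interpolation=cv2.INTER_CUBIC))
s=np.load('side0.npz')['p']
cv2.imwrite('pics/sB.png',cv2.resize(s[225:384,200:380],None,fx=3.7,fy=3.7,interpolation=cv2.INTER_CUBIC))
# inner edges
E
```

```text
setup,b1,b2 top [[0.423  0.3441 0.05  ]
 [0.4123 0.2544 0.05  ]
 [0.4199 0.1452 0.05  ]]
cup [[0.5622 0.363  0.022 ]] jar [[0.5692 0.2433 0.046 ]] dish [[0.5658 0.1134 0.018 ]]
[[ 0.6354 -0.0825  0.01  ]
 [ 0.5885 -0.0748  0.01  ]
 [ 0.6569 -0.0502  0.01  ]
 [ 0.5825 -0.032   0.01  ]
 [ 0.5468 -0.2592  0.01  ]
 [ 0.6233 -0.1326  0.01  ]
 [ 0.5763 -0.1303  0.01  ]]
```

View pics/tC.png

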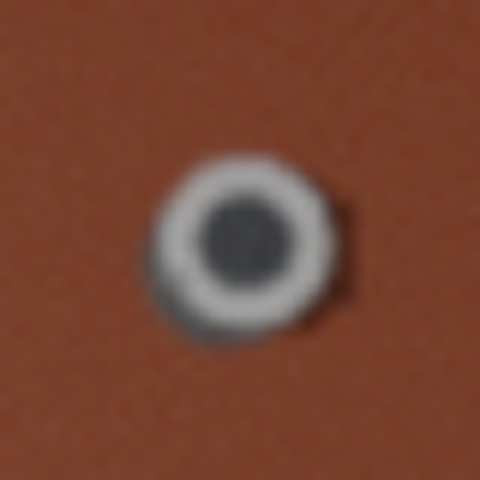

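View pics/sB.png

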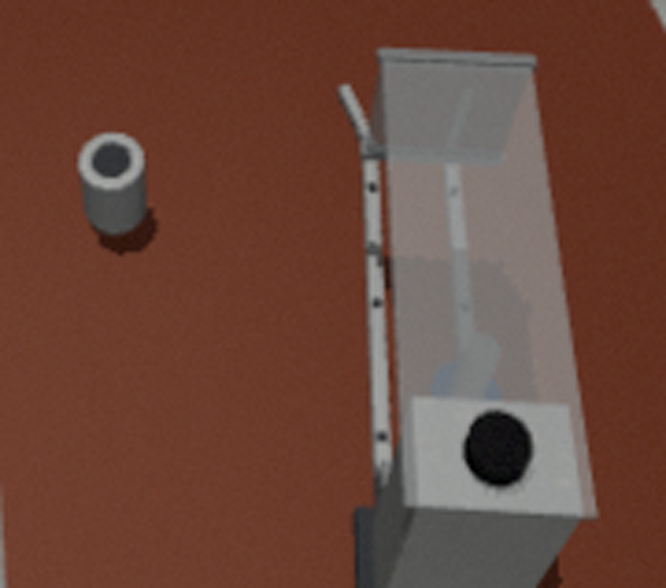

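```bash
cat >> h.py <<'E'
from scipy.spatial.transform import Rotation as Rn
E
python3 - <<'E'
from h import *
print('b3',ray('top',[[310+.04,229.5+.04]],.05))
t=np.load('top0.npz')['p'].astype(float)
g=t[:,:,0]+t[:,:,1]  # B+G: rails bright vs red
B=lambda U:(np.array(U)+.5)/5.7-.5+[280,135]
def fit(p,q):
    p,q=B(p),B(q);P=[]
    for u in range(int(np.ceil(p[0])),int(q[0])+1):
        vc=p[1]+(q[1]-p[1])*(u-p[0])/(q[0]-p[0]);vs=np.arange(int(vc-3.5),int(vc+4.5));w=g[vs,u]-np.percentile(g[vs,u],25);w[w<0.4*w.max()]=0
        P.append([u,(w*vs).sum()/w.sum()])
    W=ray('top',P,.009)[:,:2]
    vx,vy,x,y=cv2.fitLine(W.astype(np.float32),cv2.DIST_HUBER,0,1e-4,1e-4).ravel()
    if vy>0:vx,vy=-vx,-vy
    r=(W-[x,y])@[-vy,vx]
    return np.array([vx,vy]),np.array([x,y]),r.std()
L=fit([160,235],[520,322]);U=fit([175,140],[268,163]);print(L,U)
d=L[0];n=np.array([-d[1],d[0]]);print('yaw',np.degrees(np.arctan2(d[1],d[0])),'sep',(U[1]-L[1])@n)
s=bot.read_state();print(Rn.from_rotvec(s['tcp_rot']).as_matrix().round(3))
E
```

```text
b3 [[ 0.43630354 -0.08361656  0.05      ]]
(array([-0.22658117, -0.9739923 ], dtype=float32), array([ 0.57285094, -0.14194047], dtype=float32), np.float64(0.0005024373589093013)) (array([-0.22878863, -0.9734761 ], dtype=float32), array([ 0.62797993, -0.11249147], dtype=float32), np.float64(0.0002957416679337024))
yaw -103.09587 sep 0.047022622
[[-0.001  0.419 -0.908]
 [ 0.002 -0.908 -0.419]
 [-1.    -0.002 -0.   ]]
```

```bash
cat >> h.py <<'E'
d=np.array([-.2266,-.974]);n=np.array([.974,-.2266]);O=np.array([.6118,-.0786])
def lane(p):
    p=np.asarray(p)[:2]-O;return np.array([p@d,p@n])
RL=np.array([[0,n[0],d[0]],[0,n[1],d[1]],[-1,0,0]])
def st(tx=None,ty=None,tz=None,tilt=0):
    s=bot.read_state();R=Rn.from_rotvec(s['tcp_rot']).as_matrix()
    print('t',round(s['time'],2),'lane mm',(lane(s['tool_pos'])*1e3).round(1),'z',(s['tool_pos'][2]*1e3).round(1),'F',(RL.T@s['wrist_force']).round(2),'w',round(s['width'],3),'q',s['q'].round(2))
    RT=RL@Rn.from_rotvec([0,np.radians(tilt),0]).as_matrix()
    print(' turn left (tool)',Rn.from_matrix(R.T@RT).as_rotvec().round(3))
    if tx is not None:
        P=O+tx/1e3*d+ty/1e3*n
        print(' shift cm (tool)',(R.T@(np.r_[P,tz/1e3]-s['tool_pos'])*100).round(2))
E
python3 - <<'E'
from h import *
for k,p in dict(start=(.2828,-.612),setup=(.423,.3441),b1=(.4123,.2544),b2=(.4199,.1452),b3=(.4363,-.0836),cup=(.5622,.363),jar=(.5692,.2433),dish=(.5658,.1134)).items(): print(k,(lane(p)*1e3).round(1))
E
```

```text
start [ 594.1 -199.6]
setup [-368.9 -279.7]
b1 [-279.1 -269.8]
b2 [-174.5 -237.6]
b3 [  44.6 -169.8]
cup [-418.9 -148.4]
jar [-303.9 -114.4]
dish [-176.6  -88.3]
```

{"op": "arm_command", "data": {"series": [[[-0.13,0,0,0,0,0,1],[-0.13,0,0,0,0,0,1],[-0.13,0,0,0,0,0,1],[-0.13,0,0,0,0,0,1],[-0.13,0,0,0,0,0,1],[-0.13,0,0,0,0,0,1],[-0.13,0,0,0,0,0,1]]], "newtons": 40}}

```text
time: 0.8
tool_pos: [0.2817, -0.6094, 0.2462]
tcp_rot: [1.355, 1.124, -1.349]
wrist_force: [-0.5, -0.6, 0.9]
width: 1.004
```

{"op": "arm_command", "data": {"series": [[[0,0,0,0,0.8,-4.8,1],[0,0,0,0,0.8,-4.8,1],[0,0,0,0,0.8,-4.8,1],[0,0,0,0,0.8,-4.8,1],[0,0,0,0,0.8,-4.8,1],[0,0,0,0,0.8,-4.8,1],[0,0,0,0,0.8,-4.8,1],[0,0,0,0,0.8,-4.8,1],[0,0,0,0,0.8,-4.8,1],[0,0,0,0,0.8,-4.8,1]]]}}

```text
time: 1.8
tool_pos: [0.4509, -0.1444, 0.2443]
tcp_rot: [1.362, 1.126, -1.357]
wrist_force: [0.6, -0.2, 0.3]
width: 1.0
```

```bash
python3 -c "
from h import *
st(-369,-280,120)"
```

```text
t 1.8 lane mm [ 100.5 -141.8] z 244.3 F [-0.26  0.59  0.05] w 1.0 q [-0.37 -0.11  2.02  0.01  1.24 -0.17]
 turn left (tool) [ 0.028 -0.014  0.012]
 shift cm (tool) [ 13.23 -12.37 -47.14]
```

{"op": "arm_command", "data": {"series": [[[0.028,-0.014,0.012,0.5,-0.9,-4.8,1],[0,0,0,0.5,-1.0,-4.8,1],[0,0,0,0.8,-1.0,-4.8,1],[0,0,0,1,-1.3,-4.8,1],[0,0,0,1,-1.3,-4.8,1],[0,0,0,1,-1.3,-4.8,1],[0,0,0,1,-1.3,-4.8,1],[0,0,0,1,-1.3,-4.8,1],[0,0,0,1,-1.3,-4.8,1],[0,0,0,1,-1.4,-4,1]]]}}

```text
time: 2.8
tool_pos: [0.4376, 0.3427, 0.1576]
tcp_rot: [1.378, 1.086, -1.37]
wrist_force: [0.1, -0.4, 0.9]
width: 0.999
```

```bash
python3 -c "
from h import *
st(-369,-280,120)
import time
p,dd=bot.read_camera('wrist');cv2.imwrite('pics/w1.png',p);p,dd=bot.read_camera('top');cv2.imwrite('pics/top1.png',p);
print(bot.camera_info('wrist'))"
```

```text
t 2.8 lane mm [-370.9 -265.2] z 157.6 F [-0.93  0.2   0.39] w 0.999 q [ 0.62  0.12  1.96 -0.01  1.06  0.85]
 turn left (tool) [-0.    -0.    -0.007]
 shift cm (tool) [ 3.75 -1.51  0.19]
{'K': array([[323.16779278,   0.        , 254.08665222],
       [  0.        , 323.16779278, 196.2863782 ],
       [  0.        ,   0.        ,   1.        ]]), 'dist_coeffs': array([-0.01763126,  0.        ,  0.        ,  0.        ,  0.        ]), 'extrinsics': array([[ 0.97478433, -0.212951  , -0.06668866,  0.45363054],
       [-0.22310136, -0.92385823, -0.31098512,  0.42310743],
       [ 0.00461372,  0.31802176, -0.94807219,  0.27644831],
       [ 0.        ,  0.        ,  0.        ,  1.        ]])}
```

View pics/w1.png

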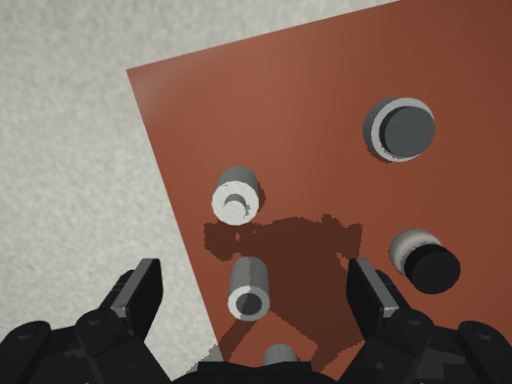

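Wrist view: the setup piece's top is at (235,205), blank1's at (249,302), the cup is at (400,130) and the jar at (425,260). I'll cross-check positions from these.

```bash
python3 -c "
from h import *
for u,z in (([235,204],.05),([235,209],.066),([249,302],.05),([408,132],.034)):
  p=ray('wrist',[u],z)[0];print(p,lane(p)*1e3)
print(proj('wrist',[bot.read_state()['tool_pos']]))"
```

```text
[0.42249527 0.34611395 0.05      ] [-370.77493962 -280.62298977]
[0.42380179 0.34796309 0.066     ] [-372.87206071 -279.76944906]
[0.41288374 0.25935866 0.05      ] [-284.09731379 -270.32587435]
[0.55987381 0.36712255 0.034     ] [-422.3672897 -151.5768353]
[[253.99002843 284.399356  ]]
```

View pics/top1.png

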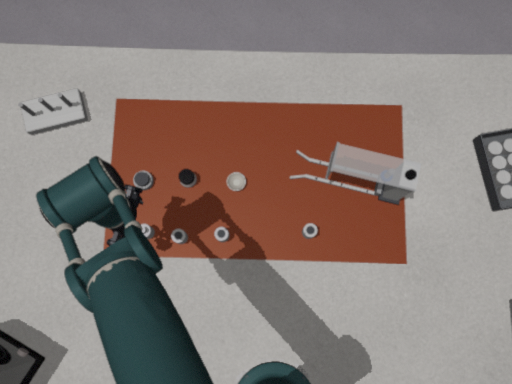

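{"op": "arm_command", "data": {"series": [[[0,0,0,1,-1.5,0.1,1],[0,0,0,2.5,0,0,1],[0,0,0,3,0,0,1],[0,0,0,3,0,0,1],[0,0,0,1.7,0,0,1],[0,0,0,0,0,0,1]]]}}

```text
time: 3.5
tool_pos: [0.4153, 0.3417, 0.0381]
tcp_rot: [1.371, 1.089, -1.376]
wrist_force: [-1.0, -0.3, 0.1]
width: 0.993
```

```bash
python3 -c "
from h import *
st(-370,-280,42)"
```

```text
t 3.5 lane mm [-364.8 -286.6] z 38.1 F [-0.13 -0.89  0.5 ] w 0.993 q [ 0.64  0.24  2.07 -0.    0.83  0.87]
 turn left (tool) [ 0.001  0.004 -0.001]
 shift cm (tool) [-0.39  0.66 -0.51]
```

{"op": "arm_command", "data": {"series": [[[0,0,0,-0.4,0.65,-0.5,1],[0,0,0,0,0,0,0.35],[0,0,0,0,0,0,0.35],[0,0,0,0,0,0,0.35],[0,0,0,0,0,0,0.35],[0,0,0,0,0,0,0.35],[0,0,0,0,0,0,0.35]]], "newtons": 30}}

```text
time: 4.2
tool_pos: [0.4254, 0.3453, 0.0473]
tcp_rot: [1.379, 1.088, -1.372]
wrist_force: [0.3, -0.0, -0.8]
width: 0.41
```

```bash
python3 -c "
from h import *
st(-320,-208,42)"
```

```text
t 4.2 lane mm [-370.6 -277.6] z 47.3 F [ 0.76  0.31 -0.03] w 0.41 q [ 0.64  0.24  2.05 -0.    0.84  0.87]
 turn left (tool) [-0.001 -0.001 -0.005]
 shift cm (tool) [0.57 6.96 5.06]
```

{"op": "arm_command", "data": {"series": [[[0,0,0,0,1,0.5,0.35],[0,0,0,0,2,1,0.35],[0,0,0,0,2,1,0.35],[0,0,0,0,2,1.5,0.35],[0,0,0,0,0,1,0.35]]]}}

```text
time: 4.7
tool_pos: [0.4856, 0.2785, 0.0474]
tcp_rot: [1.377, 1.089, -1.368]
wrist_force: [0.1, -0.1, -0.0]
width: 0.413
```

```bash
python3 -c "
from h import *
st(-175,-165,47)"
```

```text
t 4.7 lane mm [-319.2 -203.8] z 47.4 F [0.04 0.13 0.03] w 0.413 q [ 0.48  0.26  2.03 -0.    0.85  0.71]
 turn left (tool) [ 0.003 -0.001 -0.007]
 shift cm (tool) [ 0.05  3.84 14.44]
```

{"op": "arm_command", "data": {"series": [[[0,0,0,0,0.2,2,0.35],[0,0,0,0,0.4,2.5,0.35],[0,0,0,0,0.7,2.5,0.35],[0,0,0,0,0.7,2.5,0.35],[0,0,0,0,0.7,2.5,0.35],[0,0,0,0,0.7,2.5,0.35],[0,0,0,0,0.5,2.5,0.35],[0,0,0,0,0.5,2,0.35]]]}}

```text
time: 5.5
tool_pos: [0.4824, 0.0751, 0.046]
tcp_rot: [1.374, 1.093, -1.371]
wrist_force: [0.3, 0.8, -0.8]
width: 0.41
```

```bash
python3 -c "
from h import *
st(-75,0,47)"
```

```text
t 5.5 lane mm [-120.3 -160.8] z 46.0 F [ 0.78  0.1  -0.88] w 0.41 q [ 0.1   0.14  2.18 -0.    0.82  0.33]
 turn left (tool) [ 0.004 -0.    -0.003]
 shift cm (tool) [-0.06 16.06  4.6 ]
```

{"op": "arm_command", "data": {"series": [[[0,0,0,0,1,1.5,0.35],[0,0,0,0,2,1.5,0.35],[0,0,0,0,2.5,1,0.35],[0,0,0,0,2.5,0.5,0.35],[0,0,0,0,2.5,0,0.35],[0,0,0,0,2.5,0,0.35],[0,0,0,0,2.2,0,0.35],[0,0,0,0,0.8,0,0.35],[0,0,0,0,0,0,0.35]]]}}

```text
time: 6.4
tool_pos: [0.6261, -0.0117, 0.0461]
tcp_rot: [1.375, 1.097, -1.381]
wrist_force: [0.4, -0.5, 1.9]
width: 0.411
```

```bash
python3 -c "
from h import *
st(-10,0,46)
p,dd=bot.read_camera('top');cv2.imwrite('pics/top2.png',cv2.resize(p[120:270,120:420],None,fx=2.6,fy=2.6))
p,dd=bot.read_camera('side');cv2.imwrite('pics/side2.png',p)"
```

```text
t 6.4 lane mm [-68.4  -1.2] z 46.1 F [-1.94  0.49  0.44] w 0.411 q [-0.06  0.38  1.87  0.    0.9   0.17]
 turn left (tool) [-0.002 -0.001  0.006]
 shift cm (tool) [0.01 0.13 5.84]
```

View pics/side2.png

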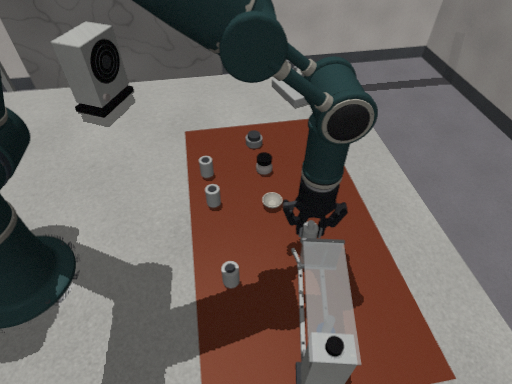

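View pics/top2.png

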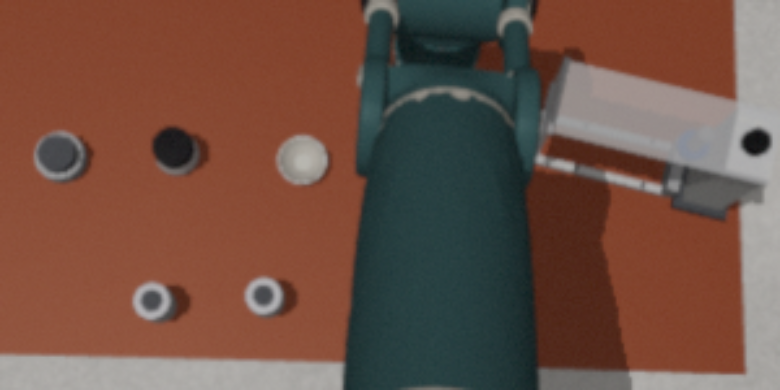

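Side view: the setup piece is upright in the jaws at the lane mouth near (311,230), and the jar, cup and dish haven't moved. Now I'll insert it.

{"op": "arm_command", "data": {"series": [[[0,0,0,0,0.1,1,0.35],[0,0,0,0,0,1,0.35],[0,0,0,0,0,1,0.35],[0,0,0,0,0,1,0.35],[0,0,0,0,0,1,0.35],[0,0,0,0,0,1,0.35],[0,0,0,0,0,0.5,0.35]]]}}

```text
time: 7.2
tool_pos: [0.6099, -0.0779, 0.0474]
tcp_rot: [1.38, 1.095, -1.375]
wrist_force: [3.2, 1.5, -0.7]
width: 0.409
```

```bash
python3 -c "
from h import *
st(-2,0,46)"
```

```text
t 7.2 lane mm [-0.2 -2. ] z 47.4 F [ 0.67  2.8  -2.24] w 0.409 q [-0.17  0.35  1.9   0.01  0.89  0.06]
 turn left (tool) [-0.002 -0.004  0.002]
 shift cm (tool) [ 0.14  0.2  -0.18]
```

{"op": "arm_command", "data": {"series": [[[0,0,0,0,0,0,1],[0,0,0,0,0,0,1],[0,0,0,0,0,0,1],[0,0,0,0,0,0,1],[0,0,0,0,0,-2,1],[0,0,0,0,0,-4,1],[0,0,0,-2,-2,-3,1],[0,0,0,-3.5,-4,0,1],[0,0,0,-2,-4.5,2,1],[0,0,0,0,-4.5,4.5,1]]]}}

```text
time: 8.2
tool_pos: [0.4827, -0.0105, 0.1208]
tcp_rot: [1.375, 1.099, -1.377]
wrist_force: [-0.4, -1.7, -0.6]
width: 1.001
```

```bash
python3 -c "
from h import *
st(44.6,-170,100)"
```

```text
t 8.2 lane mm [ -37.  -141.2] z 120.8 F [ 0.55 -0.03  1.77] w 1.001 q [-0.08  0.03  2.13  0.    0.98  0.15]
 turn left (tool) [ 0.001 -0.003  0.005]
 shift cm (tool) [ 2.07 -2.88  8.16]
```

{"op": "arm_command", "data": {"series": [[[0,0,0,0,-1.5,4,1],[0,0,0,0,-1.4,4.2,1],[0,0,0,1,0,0,1]]]}}

```text
time: 8.5
tool_pos: [0.4294, -0.0856, 0.1118]
tcp_rot: [1.371, 1.1, -1.374]
wrist_force: [0.2, 0.3, -0.2]
width: 1.001
```

```bash
python3 -c "
from h import *
st(44.6,-170,44)
p,dd=bot.read_camera('wrist');cv2.imwrite('pics/w3.png',p)"
```

```text
t 8.5 lane mm [  48.2 -176.1] z 111.8 F [ 0.2   0.09 -0.36] w 1.001 q [-0.25 -0.05  2.23  0.    0.96 -0.03]
 turn left (tool) [ 0.006 -0.001  0.004]
 shift cm (tool) [ 6.78  0.64 -0.35]
```

View pics/w3.png

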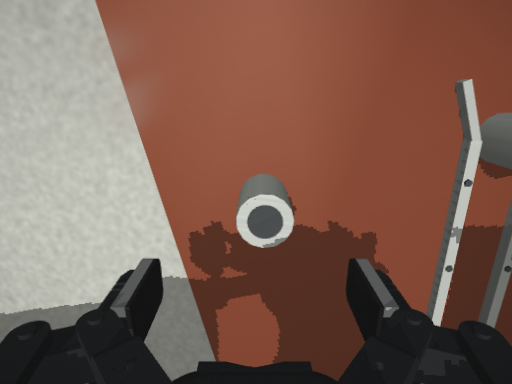

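```bash
python3 -c "
from h import *
p=ray('wrist',[[265,221]],.05)[0];print(lane(p)*1e3)
st(*(lane(p)*1e3),44)"
```

```text
[  42.00910979 -170.45200513]
t 8.55 lane mm [  46.6 -176.7] z 109.8 F [ 1.54 -1.5  -0.  ] w 0.997 q [-0.25 -0.04  2.23  0.    0.96 -0.03]
 turn left (tool) [ 0.006 -0.002  0.007]
 shift cm (tool) [ 6.58  0.67 -0.44]
```

{"op": "arm_command", "data": {"series": [[[0.006,0,0.006,1,0.65,-0.35,1],[0,0,0,2.5,0,0,1],[0,0,0,2.5,0,0,1],[0,0,0,0.5,0,0,1],[0,0,0,0,0,0,1]]]}}

```text
time: 9.05
tool_pos: [0.4389, -0.0789, 0.0431]
tcp_rot: [1.379, 1.095, -1.373]
wrist_force: [-0.6, 0.3, 0.0]
width: 1.001
```

```bash
python3 -c "
from h import *
st(43,-170.2,44)"
```

```text
t 9.05 lane mm [  39.5 -168.3] z 43.1 F [-0.03 -0.63 -0.21] w 1.001 q [-0.24  0.07  2.26  0.01  0.8  -0.01]
 turn left (tool) [ 0.001 -0.004 -0.   ]
 shift cm (tool) [-0.09 -0.19  0.35]
```

{"op": "arm_command", "data": {"series": [[[0,0,0,0,-0.2,0.3,1],[0,0,0,0,0,0,0.35],[0,0,0,0,0,0,0.35],[0,0,0,0,0,0,0.35],[0,0,0,0,0,0,0.35],[0,0,0,0,0,0,0.35],[0,0,0,0,0.5,-1,0.35],[0,0,0,0,1.2,-2,0.35],[0,0,0,0,1.3,-2.5,0.35],[0,0,0,0,1.3,-2.5,0.35]]]}}

```text
time: 10.05
tool_pos: [0.4999, -0.0118, 0.0471]
tcp_rot: [1.384, 1.088, -1.373]
wrist_force: [0.0, -0.5, -0.3]
width: 0.407
```

```bash
python3 -c "
from h import *
st(-80,-90,44)"
```

```text
t 10.05 lane mm [ -39.7 -124.1] z 47.1 F [0.29 0.14 0.5 ] w 0.407 q [-0.08  0.16  2.15  0.    0.82  0.15]
 turn left (tool) [-0.004 -0.004 -0.005]
 shift cm (tool) [ 0.35  3.39 -4.05]
```

{"op": "arm_command", "data": {"series": [[[0,0,0,0,1.5,-2,0.35],[0,0,0,0,2,-2,0.35],[0,0,0,0,2.5,-0.5,0.35],[0,0,0,0,2.5,0,0.35],[0,0,0,0,2.3,0,0.35],[0,0,0,0,1.2,0,0.35],[0,0,0,0,0,0,0.35]]]}}

```text
time: 10.75
tool_pos: [0.6349, 0.0147, 0.0465]
tcp_rot: [1.381, 1.093, -1.369]
wrist_force: [-0.1, -0.9, 0.3]
width: 0.412
```

```bash
python3 -c "
from h import *
st(-2,0,46)"
```

```text
t 10.75 lane mm [-96.1   1.4] z 46.5 F [-0.31  0.12  0.85] w 0.412 q [-0.02  0.38  1.86  0.01  0.89  0.21]
 turn left (tool) [ 0.001 -0.006 -0.004]
 shift cm (tool) [-0.01 -0.14  9.41]
```

{"op": "arm_command", "data": {"series": [[[0,0,0,0,-0.1,1.5,0.35],[0,0,0,0,0,1.5,0.35],[0,0,0,0,0,1.3,0.35],[0,0,0,0,0,1,0.35],[0,0,0,0,0,1,0.35],[0,0,0,0,0,1,0.35],[0,0,0,0,0,1,0.35],[0,0,0,0,0,0.8,0.35]]]}}

```text
time: 11.55
tool_pos: [0.6099, -0.0795, 0.0471]
tcp_rot: [1.386, 1.092, -1.367]
wrist_force: [1.8, 1.1, -1.2]
width: 0.413
```

```bash
python3 -c "
from h import *
st(-2,0,46)
p,dd=bot.read_camera('side');cv2.imwrite('pics/side4.png',cv2.resize(p[160:384,200:400],None,fx=2.6,fy=2.6))"
```

```text
t 11.55 lane mm [ 1.3 -1.6] z 47.1 F [ 1.15  1.5  -1.43] w 0.413 q [-0.17  0.35  1.91  0.01  0.88  0.05]
 turn left (tool) [-0.001 -0.008 -0.006]
 shift cm (tool) [ 0.11  0.16 -0.33]
```

View pics/side4.png

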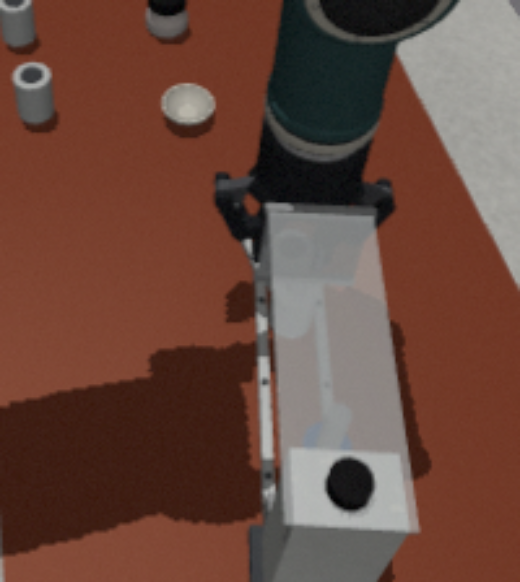

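Side view: the setup piece is upright under the guard at about (293,300), with blank3 in the jaws behind it. I'll release and fetch blank2.

{"op": "arm_command", "data": {"series": [[[0,0,0,0,0,0,1],[0,0,0,0,0,0,1],[0,0,0,0,0,0,1],[0,0,0,0,0,0,1],[0,0,0,0,0,-2,1],[0,0,0,0,0,-4,1],[0,0,0,-2,-2,-3,1],[0,0,0,-3.5,-4,-2,1],[0,0,0,-2,-4.8,-2,1],[0,0,0,0,-4.8,-2,1]]]}}

```text
time: 12.6
tool_pos: [0.5002, 0.0959, 0.116]
tcp_rot: [1.383, 1.095, -1.377]
wrist_force: [0.2, 1.2, 1.5]
width: 1.001
```

```bash
python3 -c "
from h import *
st(-174.5,-237.6,110)"
```

```text
t 12.6 lane mm [-144.7 -148.2] z 116.0 F [-1.49 -0.05 -1.22] w 1.001 q [0.14 0.08 2.09 0.01 0.97 0.37]
 turn left (tool) [-0.005 -0.005  0.002]
 shift cm (tool) [ 0.63 -8.95 -2.94]
```

{"op": "arm_command", "data": {"series": [[[0,-0.005,0,0,-4.5,-1.5,1],[0,0,0,0,-4.2,-1.4,1],[0,0,0,0.5,0,0,1],[0,0,0,0,0,0,1]]]}}

```text
time: 13.0
tool_pos: [0.4132, 0.1492, 0.1114]
tcp_rot: [1.373, 1.097, -1.376]
wrist_force: [0.8, 0.7, -0.5]
width: 1.002
```

```bash
python3 -c "
from h import *
p,dd=bot.read_camera('wrist');cv2.imwrite('pics/w5.png',p)
st(-174.5,-237.6,44)
g=cv2.cvtColor(p,cv2.COLOR_BGR2HSV);print(bot.camera_info('wrist')['extrinsics'][:3,3])
print(proj('wrist',[np.r_[O+.1745*-d-.2376*n,.05]]))"
```

```text
t 13.05 lane mm [-176.7 -244.9] z 111.4 F [0.11 0.34 0.13] w 0.999 q [ 0.29 -0.05  2.23  0.    0.96  0.51]
 turn left (tool) [ 0.002 -0.001  0.004]
 shift cm (tool) [6.74 0.76 0.23]
[0.43196264 0.2272874  0.2318225 ]
[[266.3357641  230.07475892]]
```

View pics/w5.png

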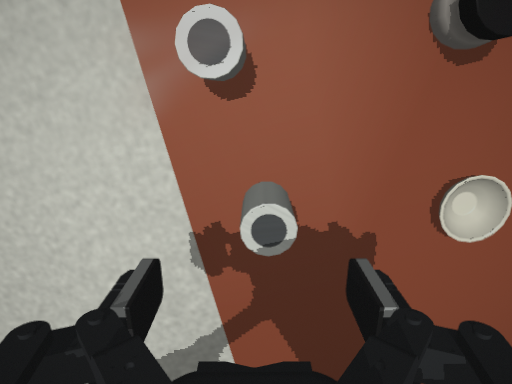

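Blank2's top at (268,229) is within 2 px of the prediction. Descending and gripping.

{"op": "arm_command", "data": {"series": [[[0,0,0,1,0.76,0.2,1],[0,0,0,2.5,0,0,1],[0,0,0,2.5,0,0,1],[0,0,0,0.5,0,0,1],[0,0,0,0,0,0,1]]]}}

```text
time: 13.55
tool_pos: [0.4285, 0.1429, 0.0445]
tcp_rot: [1.38, 1.091, -1.376]
wrist_force: [0.7, -0.5, 0.5]
width: 0.999
```

```bash
python3 -c "
from h import *
st(-174.5,-237.6,44)"
```

```text
t 13.55 lane mm [-174.2 -228.8] z 44.5 F [-0.52  0.82  0.3 ] w 0.999 q [0.27 0.08 2.25 0.   0.81 0.5 ]
 turn left (tool) [-0.003 -0.002 -0.001]
 shift cm (tool) [ 0.05 -0.88 -0.03]
```

{"op": "arm_command", "data": {"series": [[[0,0,0,0.1,-0.7,0,1],[0,0,0,0,0,0,0.35],[0,0,0,0,0,0,0.35],[0,0,0,0,0,0,0.35],[0,0,0,0,0,0,0.35],[0,0,0,0,0,0,0.35],[0,0,0,0,0.8,1,0.35],[0,0,0,0,1.5,2,0.35],[0,0,0,0,1.5,2,0.35],[0,0,0,0,2,2,0.35]]]}}

```text
time: 14.55
tool_pos: [0.4651, 0.0614, 0.0465]
tcp_rot: [1.379, 1.093, -1.367]
wrist_force: [1.1, -0.1, -0.9]
width: 0.411
```

```bash
python3 -c "
from h import *
st(-80,0,46)"
```

```text
t 14.55 lane mm [-103.1 -174.6] z 46.5 F [ 0.91  1.09 -0.12] w 0.411 q [0.08 0.11 2.22 0.   0.81 0.3 ]
 turn left (tool) [ 0.003 -0.004 -0.005]
 shift cm (tool) [ 0.13 17.45  2.37]
```

{"op": "arm_command", "data": {"series": [[[0,0,0,0,2.5,0.5,0.35],[0,0,0,0,2.5,0,0.35],[0,0,0,0,2.5,0,0.35],[0,0,0,0,2.5,0,0.35],[0,0,0,0,2.5,0,0.35],[0,0,0,0,2.5,0,0.35],[0,0,0,0,1.2,0,0.35],[0,0,0,0,0,0,0.35]]]}}

```text
time: 15.35
tool_pos: [0.6282, 0.0072, 0.0463]
tcp_rot: [1.38, 1.09, -1.374]
wrist_force: [-0.9, 0.6, -0.6]
width: 0.408
```

```bash
python3 -c "
from h import *
st(-2,0,46)"
```

```text
t 15.35 lane mm [-87.3  -3.5] z 46.3 F [ 0.56 -1.01 -0.42] w 0.408 q [-0.03  0.37  1.88  0.    0.89  0.2 ]
 turn left (tool) [-0.002 -0.002 -0.003]
 shift cm (tool) [0.01 0.37 8.53]
```

{"op": "arm_command", "data": {"series": [[[0,0,0,0,0.3,1.5,0.35],[0,0,0,0,0,1.3,0.35],[0,0,0,0,0,1,0.35],[0,0,0,0,0,1,0.35],[0,0,0,0,0,1,0.35],[0,0,0,0,0,1,0.35],[0,0,0,0,0,1,0.35],[0,0,0,0,0,0.5,0.35]]]}}

```text
time: 16.15
tool_pos: [0.6097, -0.0793, 0.0473]
tcp_rot: [1.385, 1.088, -1.37]
wrist_force: [3.3, 1.5, -1.0]
width: 0.41
```

```bash
python3 -c "
from h import *
st(-2,0,46)"
```

```text
t 16.15 lane mm [ 1.2 -1.9] z 47.3 F [ 0.99  2.85 -2.23] w 0.41 q [-0.17  0.35  1.91  0.01  0.88  0.05]
 turn left (tool) [-0.003 -0.006 -0.007]
 shift cm (tool) [ 0.14  0.19 -0.32]
```

{"op": "arm_command", "data": {"series": [[[0,0,0,0,0,0,1],[0,0,0,0,0,0,1],[0,0,0,0,0,0,1],[0,0,0,0,0,0,1],[0,0,0,0,0,-2,1],[0,0,0,0,0,-4,1],[0,0,0,-2,-2,-4,1],[0,0,0,-3.5,-4,-4,1],[0,0,0,-2,-4.8,-4,1],[0,0,0,0,-4.8,-4,1]]]}}

```text
time: 17.15
tool_pos: [0.5319, 0.1368, 0.1096]
tcp_rot: [1.387, 1.086, -1.379]
wrist_force: [0.9, 0.8, 0.6]
width: 0.997
```

```bash
python3 -c "
from h import *
st(-280,-270,112)"
```

```text
t 17.15 lane mm [-191.7 -126.6] z 109.6 F [-0.63  0.73 -0.95] w 0.997 q [0.21 0.16 2.01 0.   0.96 0.44]
 turn left (tool) [-0.011 -0.003 -0.003]
 shift cm (tool) [ -0.26 -14.43  -8.67]
```

{"op": "arm_command", "data": {"series": [[[-0.01,0,0,0,-4.5,-2.8,1],[0,0,0,0,-4.5,-2.8,1],[0,0,0,0,-4,-2.5,1],[0,0,0,0,0,0,1],[0,0,0,0,0,0,1]]]}}

```text
time: 17.65
tool_pos: [0.4211, 0.2481, 0.1104]
tcp_rot: [1.374, 1.098, -1.363]
wrist_force: [0.3, -0.1, 0.3]
width: 1.001
```

```bash
python3 -c "
from h import *
p,dd=bot.read_camera('wrist');cv2.imwrite('pics/w6.png',p)
st(-280,-270,44)
print(proj('wrist',[np.r_[O+.280*-d-.270*n,.05]]))"
```

```text
t 17.7 lane mm [-274.6 -259.7] z 110.2 F [ 0.64 -0.82  0.03] w 1.0 q [0.48 0.05 2.14 0.   0.95 0.7 ]
 turn left (tool) [ 0.008 -0.005 -0.003]
 shift cm (tool) [ 6.62 -1.05 -0.52]
[[236.69615926 219.58667734]]
```

View pics/w6.png

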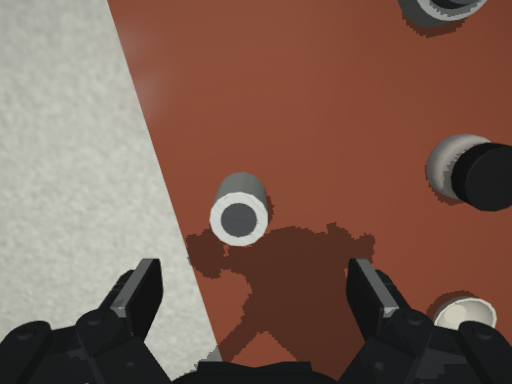

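Blank1's top at (239,219) matches the prediction. Descending.

{"op": "arm_command", "data": {"series": [[[0.008,0,0,1,-0.95,-0.5,1],[0,0,0,2.5,0,0,1],[0,0,0,2.5,0,0,1],[0,0,0,0.4,0,0,1],[0,0,0,0,0,0,1]]]}}

```text
time: 18.2
tool_pos: [0.4163, 0.2529, 0.0433]
tcp_rot: [1.389, 1.087, -1.377]
wrist_force: [0.4, 0.6, -0.4]
width: 0.999
```

```bash
python3 -c "
from h import *
st(-280,-269.5,44)"
```

```text
t 18.2 lane mm [-278.6 -265.5] z 43.3 F [ 0.42  0.29 -0.65] w 0.999 q [0.49 0.14 2.18 0.   0.81 0.73]
 turn left (tool) [-0.01  -0.005 -0.004]
 shift cm (tool) [-0.07 -0.4  -0.14]
```

{"op": "arm_command", "data": {"series": [[[0,0,0,0,-0.4,-0.1,1],[0,0,0,0,0,0,0.35],[0,0,0,0,0,0,0.35],[0,0,0,0,0,0,0.35],[0,0,0,0,0,0,0.35],[0,0,0,0,0,0,0.35],[0,0,0,0,0.5,1,0.35],[0,0,0,0,1.2,2,0.35],[0,0,0,0,1.2,2.5,0.35],[0,0,0,0,1.2,2.5,0.35]]]}}

```text
time: 19.2
tool_pos: [0.437, 0.1669, 0.0469]
tcp_rot: [1.392, 1.088, -1.367]
wrist_force: [0.4, -0.3, 0.4]
width: 0.411
```

```bash
python3 -c "
from h import *
st(-120,-180,46)"
```

```text
t 19.2 lane mm [-199.5 -225.9] z 46.9 F [-0.44  0.49  0.21] w 0.411 q [0.31 0.1  2.23 0.01 0.8  0.54]
 turn left (tool) [-0.006 -0.01  -0.01 ]
 shift cm (tool) [0.05 4.63 7.93]
```

{"op": "arm_command", "data": {"series": [[[0,0,0,0,1,2.5,0.35],[0,0,0,0,1.3,2.5,0.35],[0,0,0,0,1.5,2.3,0.35],[0,0,0,0,2,2,0.35],[0,0,0,0,2.5,1,0.35],[0,0,0,0,2.5,0,0.35],[0,0,0,0,2.5,0,0.35],[0,0,0,0,2.5,0,0.35],[0,0,0,0,2.5,0,0.35],[0,0,0,0,2.5,0,0.35]]]}}

```text
time: 20.2
tool_pos: [0.6141, 0.0013, 0.0462]
tcp_rot: [1.39, 1.089, -1.378]
wrist_force: [-1.5, 1.0, 3.0]
width: 0.413
```

```bash
python3 -c "
from h import *
st(-85,0,46)"
```

```text
t 20.2 lane mm [-78.3 -15.9] z 46.2 F [-3.   -1.68 -0.63] w 0.413 q [-0.04  0.35  1.91  0.01  0.88  0.19]
 turn left (tool) [-0.011 -0.007 -0.002]
 shift cm (tool) [ 0.02  1.58 -0.68]
```

{"op": "arm_command", "data": {"series": [[[-0.01,-0.007,0,0,1,0,0.35],[0,0,0,0,0.2,0.3,0.35],[0,0,0,0,0,0.3,0.35]]]}}

```text
time: 20.5
tool_pos: [0.6268, -0.0098, 0.0462]
tcp_rot: [1.377, 1.088, -1.374]
wrist_force: [-0.1, 0.8, 2.0]
width: 0.412
```

```bash
python3 -c "
from h import *
st(-2,0,46)"
```

```text
t 20.5 lane mm [-70.4  -1. ] z 46.2 F [-2.   -0.32 -0.77] w 0.412 q [-0.05  0.37  1.88 -0.    0.89  0.18]
 turn left (tool) [-0.001  0.001 -0.004]
 shift cm (tool) [0.03 0.11 6.84]
```

{"op": "arm_command", "data": {"series": [[[0,0,0,0,0.1,1,0.35],[0,0,0,0,0,1,0.35],[0,0,0,0,0,1,0.35],[0,0,0,0,0,1,0.35],[0,0,0,0,0,1,0.35],[0,0,0,0,0,1,0.35],[0,0,0,0,0,0.5,0.35]]]}}

```text
time: 21.2
tool_pos: [0.61, -0.0769, 0.047]
tcp_rot: [1.381, 1.088, -1.371]
wrist_force: [5.1, 2.5, -0.8]
width: 0.415
```

```bash
python3 -c "
from h import *
st(-2,0,46)
p,dd=bot.read_camera('side');cv2.imwrite('pics/side7.png',cv2.resize(p[160:384,200:400],None,fx=2.6,fy=2.6))"
```

```text
t 21.2 lane mm [-1.3 -2.1] z 47.0 F [ 0.84  4.43 -3.64] w 0.415 q [-0.17  0.35  1.91  0.    0.88  0.06]
 turn left (tool) [-0.002 -0.002 -0.006]
 shift cm (tool) [ 0.11  0.21 -0.07]
```

View pics/side7.png

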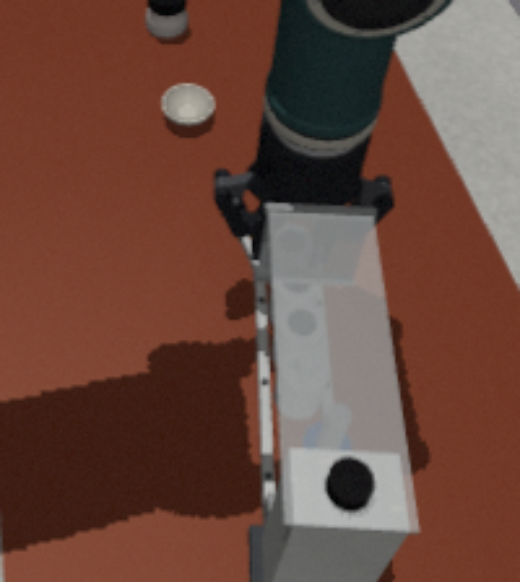

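Side view: the file of four is in the lane with tops near (293,240), (298,280), (302,322) and (300,380), and the setup piece is foremost. I'll release, back off, shut the gripper and tilt for the final push.

{"op": "arm_command", "data": {"series": [[[0,0,0,0,0,0,1],[0,0,0,0,0,0,1],[0,0,0,0,0,0,1],[0,0,0,0,0,0,1],[0,0,0,0,0,-2,1],[0,0,0,0,0,-4,1],[0,0,0,0,0,-4,1],[0,0,0,-0.5,0,-1,0],[0,0,0,0,0,0,0],[0,0,0,0,0,0,0]]]}}

```text
time: 22.25
tool_pos: [0.6319, 0.03, 0.05]
tcp_rot: [1.374, 1.09, -1.379]
wrist_force: [0.3, -0.7, -0.7]
width: 0.517
```

{"op": "arm_command", "data": {"series": [[[0,-0.14,0,0,0,0,0],[0,-0.14,0,0,0,0,0],[0,-0.14,0,0,0,0,0],[0,-0.14,0,0,0,0,0],[0,-0.12,0,0,0,0,0],[0,0,0,0,0,0,0]]]}}

```text
time: 22.85
tool_pos: [0.6317, 0.0188, 0.0519]
tcp_rot: [0.776, 0.602, -1.685]
wrist_force: [0.0, 0.2, -0.6]
width: 0.002
```

```bash
python3 -c "
from h import *
st(-60,0,37,-40)
p,dd=bot.read_camera('wrist');cv2.imwrite('pics/w8.png',p)
p,dd=bot.read_camera('side');cv2.imwrite('pics/side8.png',cv2.resize(p[120:384,180:400],None,fx=2.2,fy=2.2))"
```

```text
t 22.85 lane mm [-99.4  -2.6] z 51.9 F [ 0.61  0.01 -0.16] w 0.002 q [ 0.28  0.61  1.68 -0.62  1.31  0.84]
 turn left (tool) [-0.013  0.013  0.006]
 shift cm (tool) [3.7  0.31 2.  ]
```

View pics/w8.png

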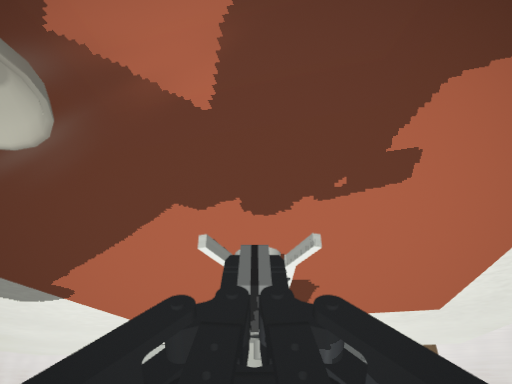

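View pics/side8.png

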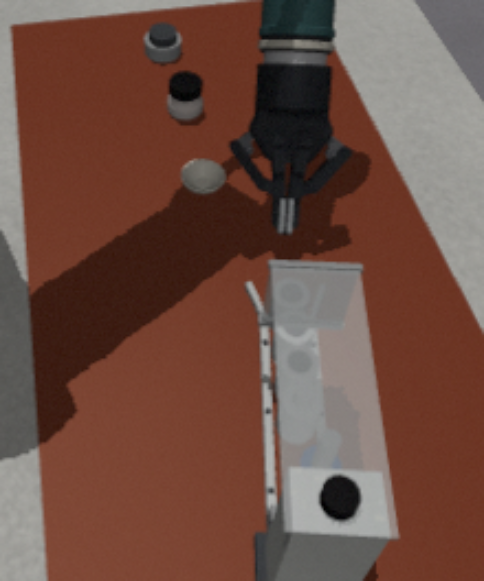

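Side view: the gripper is shut and tilted behind the file, centred between the flares. Wrist view: the flare ends show symmetrically at (203,243) and (318,240). Lowering and advancing.

{"op": "arm_command", "data": {"series": [[[-0.01,0.01,0,1.2,0.2,0,0],[0,0,0,1.2,0.1,0.8,0],[0,0,0,1.1,0,0.9,0],[0,0,0,0,0,0,0]]]}}

```text
time: 23.35
tool_pos: [0.6262, -0.0258, 0.0394]
tcp_rot: [0.793, 0.618, -1.68]
wrist_force: [-0.4, 0.2, 0.4]
width: 0.001
```

```bash
python3 -c "
from h import *
st(10,0,37,-40)"
```

```text
t 23.35 lane mm [-54.7   2.1] z 39.4 F [-0.39 -0.45 -0.12] w 0.001 q [ 0.22  0.59  1.73 -0.65  1.25  0.81]
 turn left (tool) [-0.012 -0.008  0.007]
 shift cm (tool) [ 4.31 -0.12  4.84]
```

{"op": "arm_command", "data": {"series": [[[0,0,0,0.7,-0.1,0.7,0],[0,0,0,0.65,0,0.75,0],[0,0,0,0.65,0,0.75,0],[0,0,0,0.65,0,0.75,0],[0,0,0,0.65,0,0.75,0],[0,0,0,0.65,0,0.75,0]]]}}

```text
time: 23.95
tool_pos: [0.6112, -0.0875, 0.0389]
tcp_rot: [0.799, 0.617, -1.677]
wrist_force: [0.7, 1.5, 1.1]
width: -0.003
```

```bash
python3 -c "
from h import *
st(20,0,37,-40)"
```

```text
t 23.95 lane mm [8.8 1.5] z 38.9 F [-1.13  0.32 -1.64] w -0.003 q [ 0.13  0.55  1.8  -0.69  1.18  0.78]
 turn left (tool) [-0.015 -0.012  0.004]
 shift cm (tool) [ 0.86 -0.13  0.75]
```

{"op": "arm_command", "data": {"series": [[[0,0,0,0.5,-0.1,0.5,0],[0,0,0,0.35,0,0.35,0]]]}}

```text
time: 24.15
tool_pos: [0.6075, -0.1003, 0.0381]
tcp_rot: [0.8, 0.616, -1.676]
wrist_force: [-0.4, 2.9, 2.0]
width: -0.0
```

```bash
python3 -c "
from h import *
st(25,0,37,-40)
p,dd=bot.read_camera('side');np.save('s9.npy',p);cv2.imwrite('pics/side9.png',cv2.resize(p[220:384,250:400],None,fx=3.6,fy=3.6,interpolation=cv2.INTER_CUBIC))"
```

```text
t 24.15 lane mm [22.1  0.7] z 38.1 F [-2.   -1.08 -2.73] w -0.0 q [ 0.11  0.54  1.82 -0.7   1.17  0.77]
 turn left (tool) [-0.016 -0.012  0.003]
 shift cm (tool) [ 0.27 -0.07  0.16]
```

View pics/side9.png

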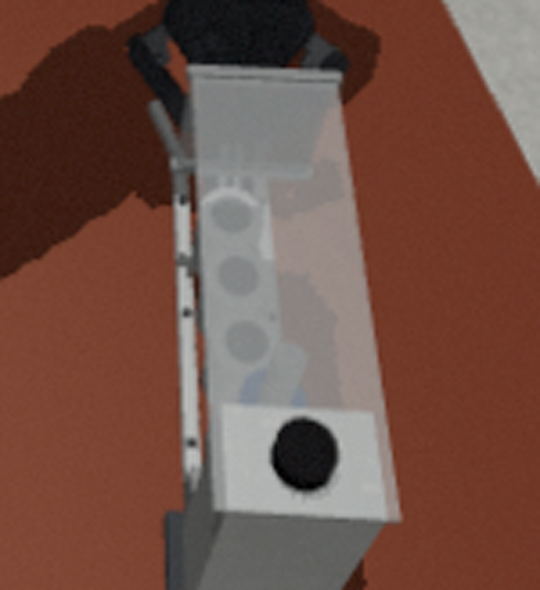

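```bash
python3 -c "
from h import *
U=(np.array([[234,212],[238,275],[247,342]])+.5)/3.6-.5+[250,220]
for p in ray('side',U,.05): print((lane(p)*1e3).round(1))"
```

```text
[58.9  0.9]
[96.1  0.6]
[132.6   2.7]
```

{"op": "arm_command", "data": {"series": [[[0,0,0,0.25,-0.05,0.2,0],[0,0,0,0.15,0,0.15,0]]]}}

```text
time: 24.4
tool_pos: [0.6067, -0.104, 0.0375]
tcp_rot: [0.805, 0.617, -1.675]
wrist_force: [0.6, 16.4, 6.9]
width: 0.005
```

```bash
python3 -c "
from h import *
st(25,0,37,-40)"
```

```text
t 24.4 lane mm [25.9  0.8] z 37.5 F [ -6.95  -3.11 -16.15] w 0.005 q [ 0.11  0.54  1.82 -0.71  1.16  0.77]
 turn left (tool) [-0.017 -0.016  0.002]
 shift cm (tool) [-0.02 -0.08 -0.11]
```

A 16 N rise in force shows the file is on the stop. Backing off and checking.

{"op": "arm_command", "data": {"series": [[[0,0,0,-0.15,0,-0.15,0],[0,0,0,-0.6,0,-0.7,0],[0,0,0,-1.3,0,-1.5,0],[0,0,0,-2.5,0,-3,0],[0,0,0,-3,0,-3.5,0],[0,0,0,-3,0,-3.5,0],[0,0,0,-3,0,-1,0],[0,0,0,0,0,0,0]]]}}

```text
time: 25.2
tool_pos: [0.6518, 0.0916, 0.0559]
tcp_rot: [0.8, 0.62, -1.678]
wrist_force: [0.8, -0.6, 0.4]
width: -0.0
```

```bash
python3 -c "
from h import *
st()
p,dd=bot.read_camera('side');cv2.imwrite('pics/side10.png',cv2.resize(p[220:384,250:400],None,fx=3.6,fy=3.6,interpolation=cv2.INTER_CUBIC))
p,dd=bot.read_camera('top');cv2.imwrite('pics/top10.png',cv2.resize(p[120:270,120:420],None,fx=2.6,fy=2.6))"
```

```text
t 25.2 lane mm [-174.9    0.4] z 55.9 F [-0.36  0.88  0.42] w -0.0 q [ 0.36  0.66  1.58 -0.56  1.37  0.85]
 turn left (tool) [-0.016  0.684  0.001]
```

View pics/side10.png

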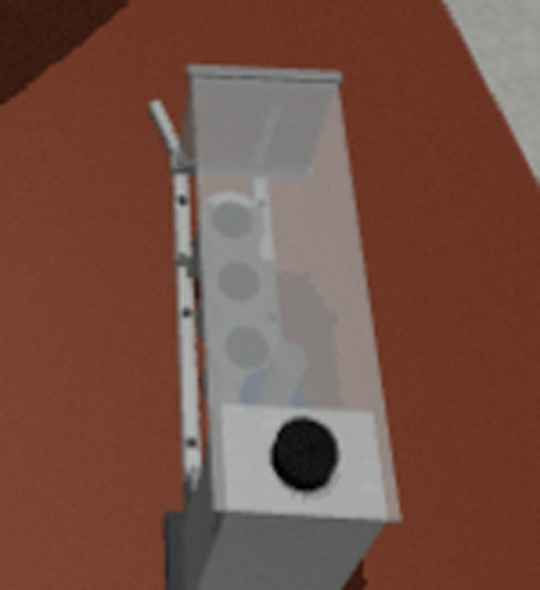

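View pics/top10.png

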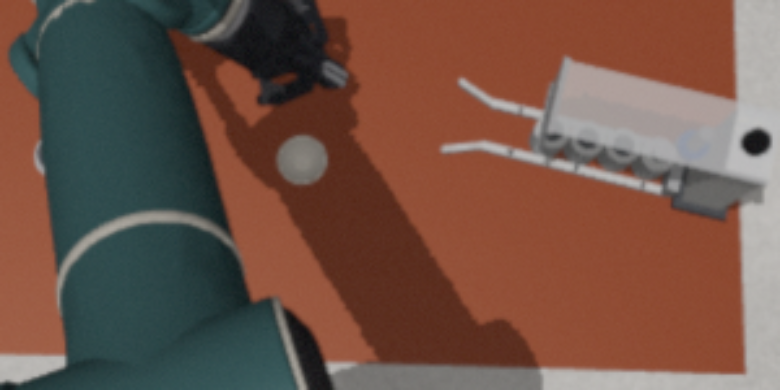

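```bash
python3 -c "
from h import *
U=(np.array([[232,218.5],[239,281],[246,348]])+.5)/3.6-.5+[250,220]
for p in ray('side',U,.05): print((lane(p)*1e3).round(1))
p,dd=bot.read_camera('top');cv2.imwrite('pics/top11.png',cv2.resize(p[160:205,320:400],None,fx=10,fy=10,interpolation=cv2.INTER_CUBIC))
for x,z in ((64,.05),(100,.05),(136,.05),(172,.066),(172,.05),(190,.035)): print(x,(proj('top',[np.r_[O+x/1e3*d,z]])[0]-[320,160]+.5)*10)
"
```

```text
[62.9 -0.5]
[99.5  0.9]
[135.8   1.9]
64 [127.61782994  97.47113792]
100 [261.83426929 130.92135474]
136 [396.74256099 164.49418984]
172 [546.99839551 184.76456858]
172 [532.39329802 198.20189432]
190 [586.33726201 227.2224779 ]
```

View pics/top11.png

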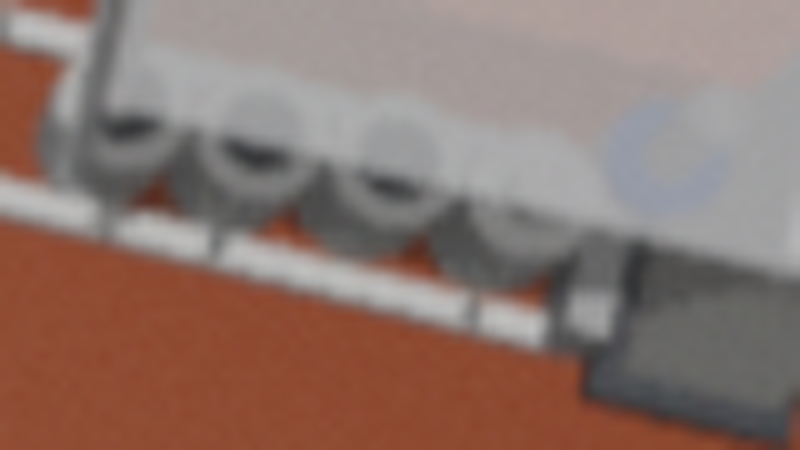

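The top and side views agree. The blanks are at lane x ≈ 63, 99.5 and 136 mm and the setup piece's top is at (535,190), where x = 172 mm projects.

```bash
python3 -c "
from h import *
print(bot.finish_job())"
```

```text
the job is handed in; nothing more can be done
None
```

I slid the setup piece and then blanks 3, 2 and 1 into the lane, gripped lightly and kept on the bench. With the gripper shut and tilted about 40°, I pushed the file home under the guard. The push force rose from about 3 N to about 16 N at the stop, and the job was handed in at about 25 s of the 72 s allowed.

**Last checks:**
- **Blanks:** the side camera put them at lane x ≈ 63, 99.5 and 136 mm, within 2 mm of the centreline. They look upright and touching.
- **Setup piece:** it is the foremost piece, at about x = 172 mm against the stop. I could only judge this by eye in the top view, because the column hides it from the side camera.
- **Bystanders:** the jar, cup and dish looked in place in the side view just before the final push. In the last top view the arm hid the jar and most of the cup. I did not measure their positions again.

No check failed. The only disagreement was in blank1's starting position, where one early wrist view differed from the top view by about 5 mm along the lane; a second wrist view confirmed the top view before I gripped it.

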